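Ink-stone box lid up into the desk tray

TASK

First lift the H-shaped spacer board off the tray and lay it flat and squarely on the pile of such boards. Then tip over the octagonal ink-stone box standing on its edge, so that its red lid is on top like the one in the tray, and slide it into the bay you uncovered until it meets the back wall. Never lift the heavy box off the desk, and leave the other box and the things around undisturbed.

Things in the scene. Friction and masses are not known exactly. Their poses are not given: they have to be found in the camera images.
- box: ink-stone box to load: closed regular octagon, 90 mm across flats (97 over corners), 34 mm thick, about 0.5 kg, black with a red lid. Loose; stands on a 37 x 34 mm edge facet on the desk, 90 mm tall, facing any way. Origin at its centre (45 mm up standing, 17 mm lying). Its +x axis points out of the lid: level at the start, up when lid up
- lid (a point): centre of the red lid's outer face (brass ring round it) on the box to load, 17 mm from the box's centre. The lid is 10 mm of the 34 mm thickness. Pushed near its top across its thickness the box tips easily; past about 21 degrees it falls by itself, its centre ending about 62 mm further that way
- sample: a second box of the same kind and size, already lying lid up in one bay of the tray; leave it. Origin at its centre, its own z axis points out of the red lid (up)
- tray: fixed wooden tray, two open-fronted bays side by side, no raised floor: the desk runs level into them (flush grey lining). Bays 112 mm wide, 100 deep; walls 22 high, 10 thick. Origin at desk level midway between the bays; +x to the back wall (inner face x = 50 mm), -x out of the open front (walls end at x = -50), which faces world -y within 10 degrees; y across the bays
- bay_a (a point): point at desk level in the bay on the tray's +y side (61 mm from the tray's middle): where the centre of a box pushed home lies (47 mm before the back wall); axes as the tray's
- bay_b (a point): the same point for the bay on the tray's -y side. The board covers one of the two bays, the sample box lies in the other: which is which varies
- board: loose H-shaped plywood spacer board, 100 (own x) x 124 (own y) x 8 mm, 0.12 kg, lying on the tray's walls (underside 22 mm up) over the free bay, so no box can enter. Notches 44 mm wide in the middle of both y sides leave a waist 50 mm wide along y to grip from above, 31 mm from the bay's wall on each side. Origin at the centre of its underside
- pile: fixed pile of three boards of the same outline, 24 mm high in all, lying on the desk behind the tray; their waist is only 40 mm wide, so that fingertips holding the loose board have room. Origin at the centre of the underside, x along the 100 mm side, y along the 124 mm side
- pile_top (a point): centre of the pile's top face, 24 mm above the desk: where the centre of the board's underside belongs; axes as the pile's
- mug: bystander: white mug, 76 mm wide, 85 mm tall, loose, origin at the centre of its foot
- brush_pot: bystander: blue pot of brushes, 84 mm wide, about 240 mm tall, loose, origin at the centre of its foot
- books: bystander: three books lying in a loose pile as one piece, 120 x 170 x 56 mm, origin at the centre of its underside
Mind the look-alikes: they are no part of the job. What is shaped like the box but blue, green or turquoise is not meant.

How it is judged:
On the way, in this order (a step that is already met when the one before it is completed fails the run):
1. the spacer board lies flat and square on the pile (horizontal distance between board and pile_top below 0.025 m and height (world z) of board between 0.02 and 0.029 m and angle between board's own z axis and vertical below 0.1 rad and angle between the x axis of board and the x axis of pile, either way round below 0.25 rad and contact force between the fingers and board below 0.1 N), for 0.2 s.
2. the box lies flat on the desk, red lid up (angle between box's own x axis and vertical below 0.1 rad and height (world z) of box below 0.022 m), for 0.2 s.
At the end, for the whole second after the job is handed in: Box flat in the uncovered bay, red lid up (0.1 rad), at most about 10 mm short of the back wall, at rest; spacer board at rest flat on the pile, centre within 25 mm and sides within 0.25 rad of the pile's; sample box within 20 mm of its start (all of step 2 and x of box in the frame of tray above -0.008 m and (horizontal distance between box and bay_a below 0.02 m or horizontal distance between box and bay_b below 0.02 m) and linear speed of each of box, board below 0.02 m/s and horizontal distance between board and pile_top below 0.025 m and height (world z) of board between 0.02 and 0.029 m and angle between board's own z axis and vertical below 0.1 rad and angle between the x axis of board and the x axis of pile, either way round below 0.25 rad and distance of sample from where it was at the start of the episode below 0.02 m); the robot touches nothing.
It fails at once if the box is lifted off the desk (its centre above 65 mm, or above 40 mm while it lies level) (height (world z) of box above 0.065 m or (height (world z) of box above 0.04 m and (angle between box's own x axis and vertical below 0.3 rad or angle between box's own x axis and vertical above 2.84 rad))).
It fails at once if the sample box is pushed more than 20 mm (distance of sample from where it was at the start of the episode above 0.02 m).
It fails at once if the mug, brush pot or books are pushed more than 30 mm (distance of any of mug, brush_pot, books from where it was at the start of the episode above 0.03 m).
It also fails if it takes over 72 s, if anything falls off the work surface, if the arm or the gripper's body presses on something with over 40 N, if the wrist force passes 120 N, or if a joint passes its speed limit or range.

ROBOT

A 6-joint arm with a two-finger parallel gripper is mounted at the origin on the work surface. World frame = base frame: x ahead of the robot, y to its left, z up, the work surface at z = 0. Lengths are in m, angles in rad, forces in N, time in s.
With the tool pointing down it reaches from about 0.35 to 0.975 m from the base axis. Payload 17.4 kg.
Tool frame: the origin (TCP) lies between the finger pads; the fingertips stand 8 mm ahead of it and the grasp point (between the pads) lies 11 mm behind it; z points along the fingers, y is the line along which they close (so a half turn about z gives the same grasp; the last joint's range is limited). The gripper opens to 85 mm and grips with 20 to 120 N. Pads are 22 mm wide; open, the fingers measure 114 mm over their backs; the gripper's body (76 mm by 85 mm) begins 54 mm behind the grasp point. The pads swing forward as they close: fully open they stand 13 mm farther back than shut.
Start: joints at [-1.276, 0.116, 1.442, -0, 1.584, -0.038], TCP at [0.221, -0.638, 0.239] pointing down, gripper open.
Joint ranges: [-2.83, 2.83], [-0.83, 2.19], [0.07, 2.5], [-1.14, 4.28], [0.01, 3], [-2.97, 2.97]. Speed limits (rad/s): [1.89, 1.89, 2.22, 3.14, 3.14, 3.14].

INTERFACE

Orientations are given as [roll, pitch, yaw] about the fixed x, y, z axes, in that order (R = Rz(yaw) Ry(pitch) Rx(roll)).
In Python, from rig import manip, eyes, order gives the robot as it stands. The module is installed in compiled form; this text tells all that it offers.
- The arm moves only by the tool arm_command, never from a script. Its argument "moves" is one flat list of numbers, 7 for each row, row after row: the shift along the tool's x, y, z in mm, then the turn, a rotation vector about the tool's x, y, z in degrees, then the closure, from 0 (fully open) to 1 (shut). A call has 1 to 10 rows; each row shifts and turns the commanded pose from where the row before left it, along the tool's axes as they then stand; what a row does not reach is not made up. A row lasts 1/8 s, in which the tool goes at most 62.5 mm and 10.7 degrees, less where a joint would pass 70% of its speed; a pose out of reach is approached as far as the arm can. A call is refused whole if a number of a shift passes 62.5 or a number of a turn 10.7, either way. A call with a gripper value outside its range is refused whole. The fingers move at their own pace and stop on an object; "newtons" is the grip in N (left out, the last holds). Time passes only in rows, so rows that do not move let the fingers close. It gives the time, the measured TCP pose, the force, the opening and the grip force at its end, in the units of the state.
- manip.read_state(): the state, without advancing time (a new reading comes with each control period).
- eyes.capture(name): name is "side" or "top"; returns the picture (384x512x3 uint8, red, green, blue); there is no depth.
- eyes.get_calibration(name): a dict with "mtx" (3x3 intrinsics, pixels), "pose" (4x4, takes a point from camera to world coordinates). Camera axes: x right, y down, z forward; pixel columns grow to the right and rows downward; lengths in m; the calibration is good to about 2 mm. A picture is of the moment at which its call begins. get_calibration takes no time and is no camera call.
- order.close_job(): hands the job in; it is judged then, once.
The state is a dict: "time": time; "joints": joint angles; "joint_velocities": joint speeds; "tau": joint torques, N m; "ee_pos": TCP position; "ee_rot": TCP orientation; "contact_force": force on the tool from outside, world axes, zero at the start; "moment": the same for the moment, N m; "width": finger opening in m; "finger_force": force on a finger pad.
Only numpy, scipy, OpenCV 4.12 (cv2) and the standard library are available. Lean on these libraries where they do the work, as an engineer would, in place of code of your own. Each camera call takes 0.05 s, during which the arm holds its last target. There are 200 camera calls.

## Working session

There is one attempt and no reset: what is moved stays moved. The work goes in short steps, Python scripts to look and compute and a tool call to move; the robot and the scene stay as the last step left them, time stands still between calls to the robot, and variables do not carry over. Pictures are saved under pics/ and viewed, at most 10 in all, crops included, and the job is handed in when it is done.

Besides the shell and the picture viewer there is one more tool, called after "Request:" as name(argument=value, ...), one argument or row to a line, values as JSON. arm_command: Moves the arm, as the interface text tells. Its arguments: {"type":"object","properties":{"moves":{"type":"array","items":{"type":"number"}},"newtons":{"type":"number"}},"required":["moves"]}

```bash
mkdir -p pics
cat > h.py <<'E'
import numpy as np, cv2
from rig import manip, eyes, order
from scipy.spatial.transform import Rotation as R
def snap(n,f):
    im=eyes.capture(n); cv2.imwrite('pics/'+f,im[:,:,::-1]); return im
def px2w(n,uv,z):
    c=eyes.get_calibration(n);K=np.array(c['mtx']);T=np.array(c['pose'])
    d=T[:3,:3]@np.linalg.solve(K,[uv[0],uv[1],1.]);o=T[:3,3]
    return o+d*(z-o[2])/d[2]
def w2px(n,p):
    c=eyes.get_calibration(n);K=np.array(c['mtx']);T=np.array(c['pose'])
    q=K@(T[:3,:3].T@(np.array(p,float)-T[:3,3]));return q[:2]/q[2]
E
python3 - <<'E'
from h import *
a=snap('top','top0.png');b=snap('side','side0.png')
for n in('top','side'):
    c=eyes.get_calibration(n);print(n,np.round(c['mtx'],1).tolist(),np.round(c['pose'],3).tolist())
s=manip.read_state();print(s['ee_pos'],s['ee_rot'],s['time'],s['width'])
cv2.imwrite('pics/both0.png',cv2.resize(np.vstack([a,b]),None,fx=.78,fy=.78)[:,:,::-1])
cv2.imwrite('pics/t0.png',cv2.resize(a,(800,600))[:,:,::-1]);cv2.imwrite('pics/s0.png',cv2.resize(b,(800,600))[:,:,::-1])
E
```

```text
top [[355.9, 0.0, 257.9], [0.0, 355.9, 190.1], [0.0, 0.0, 1.0]] [[-0.012, -0.988, 0.152, 0.491], [-1.0, 0.011, -0.008, 0.035], [0.006, -0.152, -0.988, 0.885], [0.0, 0.0, 0.0, 1.0]]
side [[497.9, 0.0, 258.1], [0.0, 497.9, 181.4], [0.0, 0.0, 1.0]] [[0.925, -0.293, 0.242, 0.332], [-0.38, -0.716, 0.586, -0.643], [0.001, -0.634, -0.773, 0.969], [0.0, 0.0, 0.0, 1.0]]
[ 0.22045073 -0.63778637  0.23862162] [-3.14051186e+00 -5.64350900e-05  3.32808117e-01] 0.1 0.08569028099128759
```

View pics/t0.png

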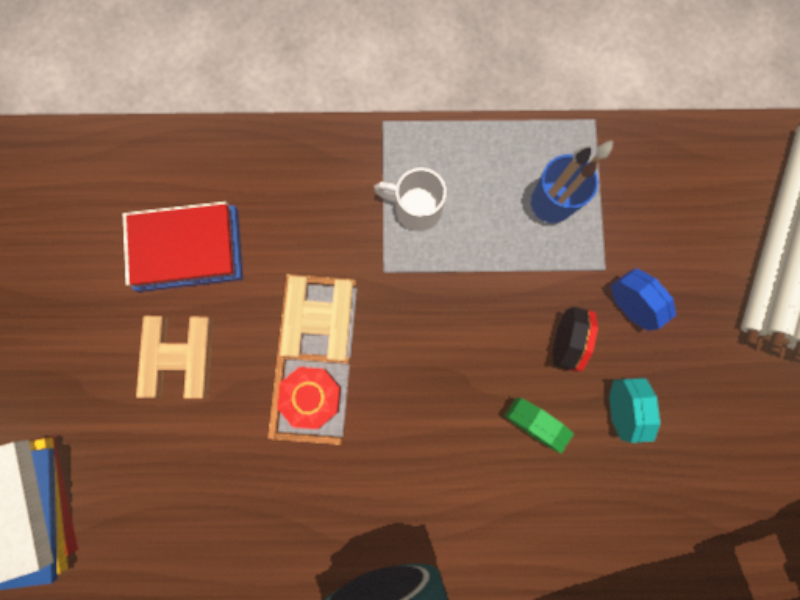

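View pics/s0.png

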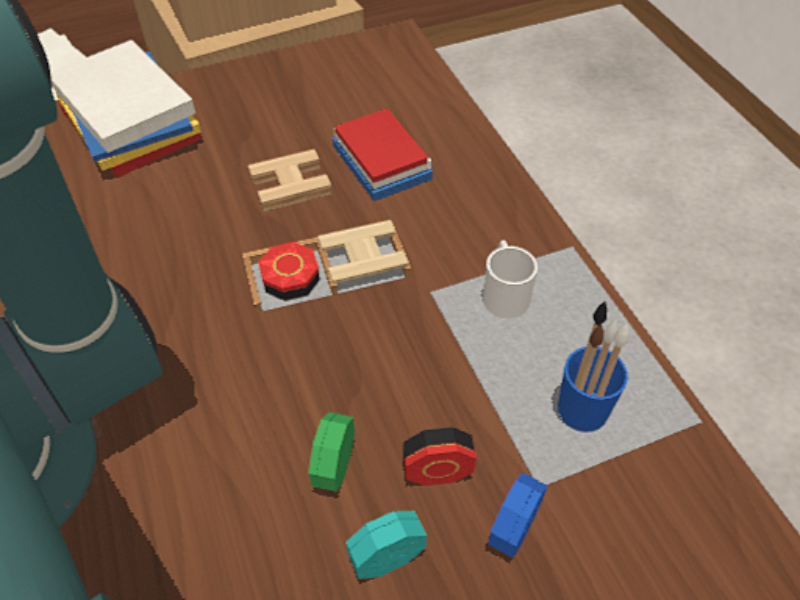

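Top view (800x600): the board lies at (317,318), the pile at (173,357), the sample at (309,397), and the tray opens to the right. What could be taken for the box: black/red at (575,340), blue at (643,299), turquoise at (635,410), green at (540,425), and the sample. I choose (575,340), which is (440,460) in the side view. Next I check it in a crop.

Run:
```python
import cv2,numpy as np
t=cv2.imread('pics/top0.png');s=cv2.imread('pics/side0.png')
def crop(im,x,y,w,h,k,f=None):
    c=cv2.resize(im[y:y+h,x:x+w],None,fx=k,fy=k,interpolation=cv2.INTER_CUBIC)
    for u in range((x+9)//10*10,x+w,10): cv2.line(c,((u-x)*k,0),((u-x)*k,6),(255,255,255),1);cv2.putText(c,str(u),((u-x)*k,16),0,.35,(255,255,255),1)
    for v in range((y+9)//10*10,y+h,10): cv2.line(c,(0,(v-y)*k),(6,(v-y)*k),(255,255,255),1);cv2.putText(c,str(v),(8,(v-y)*k+4),0,.35,(255,255,255),1)
    if f: cv2.imwrite(f,c)
    return c
crop(t,80,168,155,118,5,'pics/c1.png')
a=crop(t,345,188,45,55,8);b=crop(s,250,265,60,55,7)
b=cv2.copyMakeBorder(b,0,440-b.shape[0],0,0,cv2.BORDER_CONSTANT)
cv2.imwrite('pics/c2.png',np.hstack([a,b]))
```

```text
(no output)
```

View pics/c1.png

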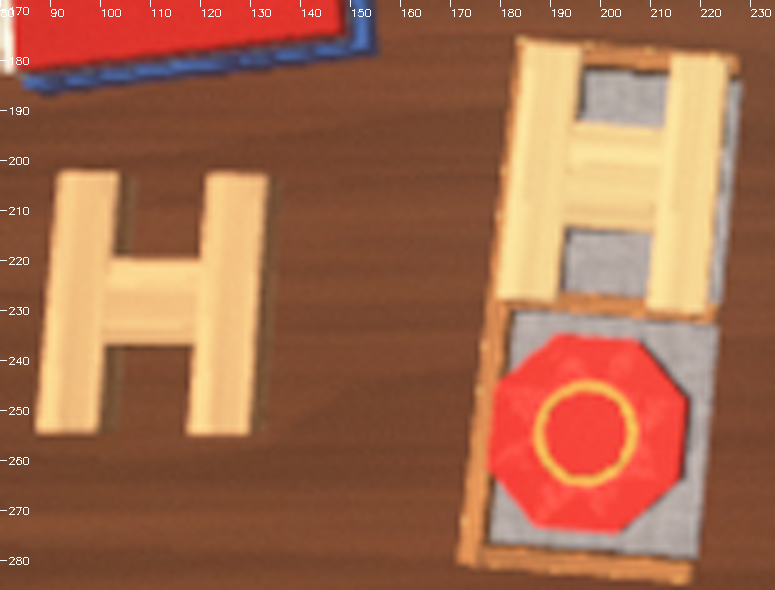

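View pics/c2.png

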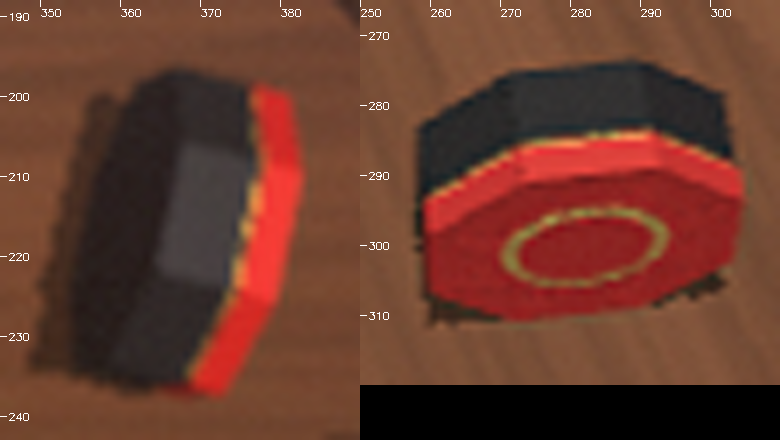

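Confirmed: this is the black box with the red lid and brass ring, and the lid faces roughly -y, away from the tray. I now compute the poses.

Run:
```python
from h import *
def rep(name,n,pts,z):
    P=np.array([px2w(n,p,z)[:2] for p in pts]);c=P.mean(0)
    e=[np.linalg.norm(P[(i+1)%4]-P[i]) for i in range(4)]
    a=[np.degrees(np.arctan2(*(P[(i+1)%4]-P[i])[::-1])) for i in range(4)]
    print(name,'c',c.round(4),'edges',np.round(e,3),'ang',np.round(a,1))
c=lambda l:[(80+x/5,168+y/5) for x,y in l]
rep('pile','top',c([(57,172),(268,174),(250,435),(36,432)]),.024)
rep('board','top',c([(517,43),(728,55),(710,314),(497,299)]),.030)
rep('tray BL,BR,midfront,..','top',c([(458,562),(692,582),(717,316),(738,65)]),.022)
rep('boxT','top',[(345+x/8,188+y/8) for x,y in [(183,143),(302,172),(277,303),(155,272)]],.09)
rep('boxS','side',[(250+(x-360)/7,265+y/7) for x,y in [(510,75),(640,62),(660,165),(525,182)]],.09)
for nm,p in [('BL',(458,562)),('BR',(692,582)),('mid',(717,316)),('tr',(738,65)),('TL',(517,38))]: print(nm,px2w('top',c([p])[0],.022)[:2].round(4))
print('sample',px2w('top',c([(586,433)])[0],.034))
for n in('mug',(420,205)),('pot',(565,190)),('blue',(643,299)),('turq',(635,410)),('green',(540,425)): print(n[0],px2w('top',np.array(n[1])/1.5625,.04)[:2].round(3))
```

```text
pile c [0.5339 0.3831] edges [0.102 0.125 0.101 0.124] ang [-91.2 178.4  88.5  -1.2]
board c [0.5913 0.1621] edges [0.103 0.126 0.102 0.125] ang [-93.9 176.2  85.3  -3.3]
tray BL,BR,midfront,.. c [0.4951 0.1434] edges [0.111 0.125 0.123 0.271] ang [-95.5  -5.3  -4.7 150.9]
boxT c [ 0.5516 -0.2296] edges [0.034 0.038 0.035 0.037] ang [-104.6  165.6   75.   -15.5]
boxS c [ 0.5539 -0.2312] edges [0.037 0.032 0.038 0.033] ang [ -15.9 -104.8  165.5   73.8]
BL [0.4101 0.2343]
BR [0.3995 0.124 ]
mid [0.5239 0.1126]
tr [0.6466 0.1025]
TL [0.6614 0.2114]
sample [0.46953383 0.17289461 0.034     ]
mug [ 0.767 -0.   ]
pot [ 0.789 -0.231]
blue [ 0.613 -0.341]
turq [ 0.446 -0.316]
green [ 0.426 -0.173]
```

```bash
cat >> h.py <<'E'
def plan(wps,start=None):
    """wps: (x,y,z,yaw_deg,closure[,rows]) tool down; prints rounded rows, tracking rounding."""
    s=manip.read_state()
    p,r=(s['ee_pos'],R.from_euler('xyz',s['ee_rot'])) if start is None else start
    out=[]
    for w in wps:
        tp=np.array(w[:3]);tr=R.from_euler('xyz',[180,0,w[3]],degrees=True)
        d=np.linalg.norm(tp-p)*1000;a=np.degrees((r.inv()*tr).magnitude())
        n=int(max(np.ceil(d/60),np.ceil(a/10.5),w[5] if len(w)>5 else 1))
        for k in range(n,0,-1):
            sh=np.round(r.inv().apply(tp-p)*1000/k); rv=np.round((r.inv()*tr).as_rotvec(degrees=True)/k,1)
            out.append([*sh,*rv,w[4]]); p=p+r.apply(sh/1000); r=r*R.from_rotvec(rv,degrees=True)
    print(len(out),'rows');
    for i in range(0,len(out),10): print([float(v)+0 if v%1 else int(v) for q in out[i:i+10] for v in q])
    return p,r
E
python3 -c "
from h import *
plan([(.591,.162,.20,86.2,.24),(.591,.162,.06,86.2,.24)])"
```

```text
18 rows
[41, -42, 3, 0, 0, -4.5, 0.24, 44, -39, 3, 0, 0, -4.5, 0.24, 47, -35, 3, 0, 0, -4.5, 0.24, 49, -32, 3, 0, 0, -4.5, 0.24, 52, -28, 2, 0, 0, -4.5, 0.24, 54, -24, 3, 0, 0, -4.5, 0.24, 56, -19, 2, 0, 0, -4.5, 0.24, 57, -15, 3, 0, 0, -4.5, 0.24, 58, -10, 2, 0, 0, -4.4, 0.24, 58, -6, 3, 0, 0, -4.5, 0.24]
[59, -1, 2, 0, 0, -4.4, 0.24, 59, 3, 3, 0, 0, -4.5, 0.24, 58, 8, 2, 0, 0, -4.4, 0.24, 57, 12, 3, 0, 0, -4.5, 0.24, 56, 17, 2, 0, -0.1, -4.4, 0.24, 0, 0, 47, 0, 0, 0, 0.24, 0, 0, 47, 0, 0, 0, 0.24, 0, 0, 46, 0, 0, 0, 0.24]
```

Request:
arm_command(
  moves=[41, -42, 3, 0, 0, -4.5, 0.24, 44, -39, 3, 0, 0, -4.5, 0.24, 47, -35, 3, 0, 0, -4.5, 0.24, 49, -32, 3, 0, 0, -4.5, 0.24, 52, -28, 2, 0, 0, -4.5, 0.24, 54, -24, 3, 0, 0, -4.5, 0.24, 56, -19, 2, 0, 0, -4.5, 0.24, 57, -15, 3, 0, 0, -4.5, 0.24, 58, -10, 2, 0, 0, -4.4, 0.24, 58, -6, 3, 0, 0, -4.5, 0.24],
  newtons=30,
)

```text
time: 1.35
ee_pos: [0.4679, -0.1025, 0.2122]
ee_rot: [3.141, -0.0, 1.119]
contact_force: [1.7, -1.0, -0.1]
width: 0.0645
finger_force: 0.0
```

Request:
arm_command(
  moves=[59, -1, 2, 0, 0, -4.4, 0.24, 59, 3, 3, 0, 0, -4.5, 0.24, 58, 8, 2, 0, 0, -4.4, 0.24, 57, 12, 3, 0, 0, -4.5, 0.24, 56, 17, 2, 0, 0, -4.4, 0.24, 0, 0, 47, 0, 0, 0, 0.24, 0, 0, 47, 0, 0, 0, 0.24, 0, 0, 46, 0, 0, 0, 0.24, 0, 0, 0, 0, 0, 0, 0.24],
)

```text
time: 2.48
ee_pos: [0.5889, 0.1614, 0.0568]
ee_rot: [-3.135, 0.002, 1.504]
contact_force: [-0.5, -0.1, 1.0]
width: 0.0648
finger_force: 0.0
```

```bash
python3 -c "
from h import *
s=manip.read_state();print(s['ee_pos'].round(4) if hasattr(s['ee_pos'],'round') else s['ee_pos'],np.degrees(s['ee_rot']).round(2),s['width'],s['time'])
im=snap('top','t1.png');b=snap('side','s1.png')
a=cv2.resize(im[160:260,150:250],None,fx=4,fy=4);b=cv2.resize(b[120:220,180:280],None,fx=4,fy=4)
cv2.imwrite('pics/c3.png',np.hstack([a,b])[:,:,::-1])
plan([(.591,.162,.016,86.2,.24,2)])"
```

```text
[0.5889 0.1614 0.0568] [-1.7965e+02  1.1000e-01  8.6170e+01] 0.0648376932476473 2.475
2 rows
[0, 0, 23, 0, 0, 0, 0.24, 0, 0, 23, 0, 0, 0, 0.24]
```

View pics/c3.png

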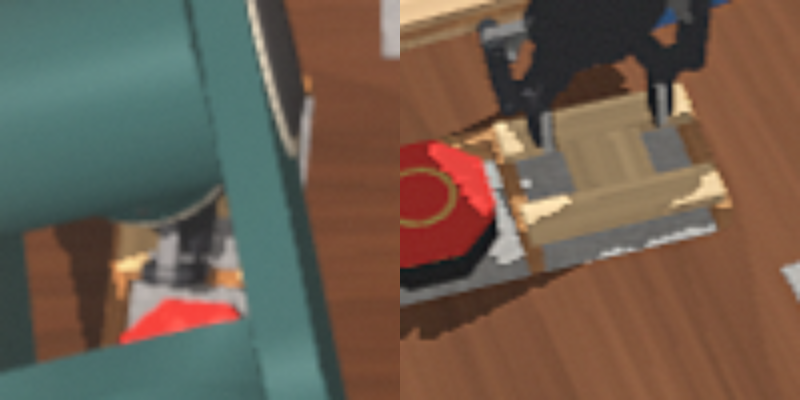

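The fingers straddle the waist, centred over the notches. I descend and grip.

Request:
arm_command(
  moves=[0, 0, 23, 0, 0, 0, 0.24, 0, 0, 21, 0, 0, 0, 0.24, 0, 0, 0, 0, 0, 0, 0.24, 0, 0, 0, 0, 0, 0, 1, 0, 0, 0, 0, 0, 0, 1, 0, 0, 0, 0, 0, 0, 1, 0, 0, 0, 0, 0, 0, 1, 0, 0, -15, 0, 0, 0, 1, 0, 0, -30, 0, 0, 0, 1, 0, 0, 0, 0, 0, 0, 1],
)

```text
time: 3.82
ee_pos: [0.5922, 0.1621, 0.0647]
ee_rot: [3.137, -0.001, 1.504]
contact_force: [-0.6, -0.6, -1.4]
width: 0.0492
finger_force: 31.5
```

```bash
python3 -c "
from h import *
s=manip.read_state();print(s['width'],s['finger_force'],s['ee_pos'])
im=snap('side','s2.png')
cv2.imwrite('pics/c4.png',cv2.resize(im[80:240,130:300],None,fx=3.5,fy=3.5)[:,:,::-1])"
```

```text
0.04923899972260971 31.482385396957397 [0.59218652 0.16214004 0.06471675]
```

View pics/c4.png

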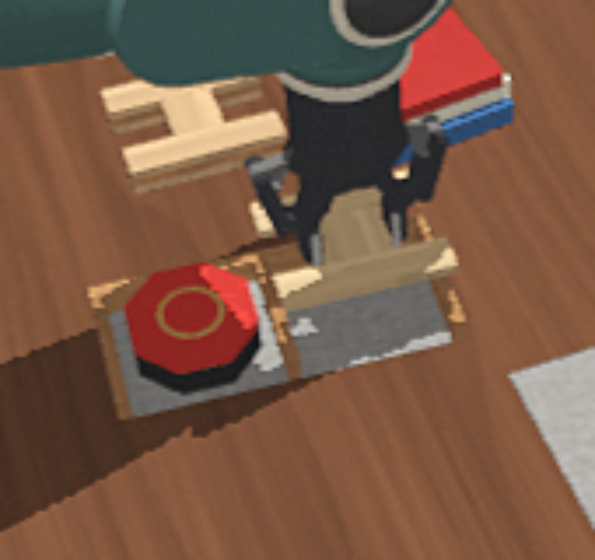

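```bash
python3 -c "
from h import *
plan([(.592,.162,.11,86.2,1),(.534,.383,.11,88.5,1,6),(.534,.383,.034,88.5,1,2)])"
```

```text
9 rows
[0, 1, -47, 0.1, 0, 0, 1, 36, -12, 0, 0, 0, -0.4, 1, 36, -12, 0, 0, 0, -0.4, 1, 36, -12, 0, 0, 0, -0.4, 1, 37, -11, 0, 0, 0, -0.4, 1, 36, -11, 0, 0, 0, -0.4, 1, 37, -11, 0, 0, 0, -0.3, 1, 0, 0, 38, 0, 0, 0, 1, 0, 0, 38, 0, 0, 0, 1]
```

Request:
arm_command(
  moves=[0, 0, -47, 0, 0, 0, 1, 36, -12, 0, 0, 0, -0.4, 1, 36, -12, 0, 0, 0, -0.4, 1, 36, -12, 0, 0, 0, -0.4, 1, 37, -11, 0, 0, 0, -0.4, 1, 36, -11, 0, 0, 0, -0.4, 1, 37, -11, 0, 0, 0, -0.3, 1, 0, 0, 38, 0, 0, 0, 1, 0, 0, 34, 0, 0, 0, 1, 0, 0, 0, 0, 0, 0, 1],
)

```text
time: 5.12
ee_pos: [0.5311, 0.382, 0.033]
ee_rot: [-3.137, 0.003, 1.544]
contact_force: [0.2, -0.3, -0.5]
width: 0.0494
finger_force: 31.9
```

```bash
python3 -c "
from h import *
s=manip.read_state();print(s['width'],s['finger_force'],s['ee_pos'],s['contact_force'])
im=snap('side','s3.png')
s=manip.read_state();print(s['ee_pos'],np.degrees(s['ee_rot']))
cv2.imwrite('pics/c5.png',cv2.resize(im[60:180,120:290],None,fx=4,fy=4)[:,:,::-1])"
```

```text
0.04936371794601236 31.90804660320282 [0.53111193 0.38199988 0.03298191] [ 0.24503311 -0.32652128 -0.53416086]
[0.53215656 0.38259139 0.03541558] [-1.79876966e+02  8.45018531e-02  8.84647969e+01]
```

View pics/c5.png

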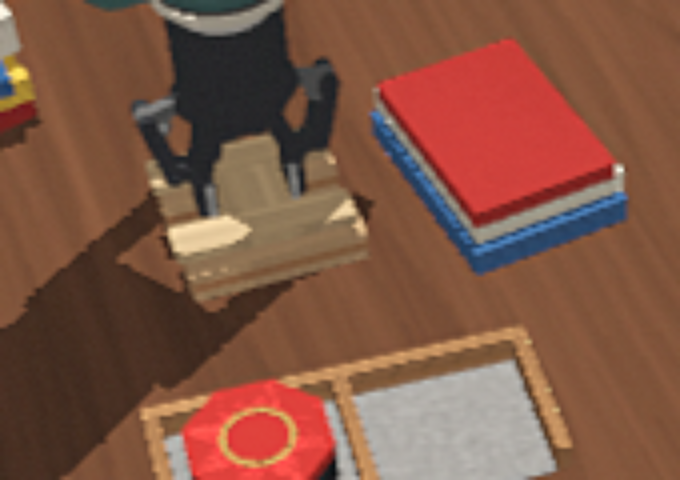

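The board is level over the pile. I lower it gently, release by opening slightly, then rise.

Request:
arm_command(
  moves=[0, 1, 6, 0, 0, 0, 1, 0, 0, 4, 0, 0, 0, 1, 0, 0, 2, 0, 0, 0, 1, 0, 0, 0, 0, 0, 0, 1, 0, 0, 0, 0, 0, 0, 1],
)

```text
time: 5.8
ee_pos: [0.5338, 0.383, 0.0245]
ee_rot: [3.141, -0.0, 1.544]
contact_force: [-0.6, -0.8, -0.6]
width: 0.0489
finger_force: 31.9
```

Request:
arm_command(
  moves=[0, 0, 1, 0, 0, 0, 1, 0, 0, 1, 0, 0, 0, 1, 0, 0, 0, 0, 0, 0, 1, 0, 0, 0, 0, 0, 0, 1],
)

```text
time: 6.3
ee_pos: [0.5338, 0.383, 0.0223]
ee_rot: [-3.142, 0.0, 1.544]
contact_force: [0.4, 0.3, -1.1]
width: 0.0492
finger_force: 31.9
```

Request:
arm_command(
  moves=[0, 0, 1, 0, 0, 0, 1, 0, 0, 0, 0, 0, 0, 1],
)

```text
time: 6.55
ee_pos: [0.5337, 0.3829, 0.0212]
ee_rot: [-3.141, 0.0, 1.544]
contact_force: [-0.9, 1.3, -1.5]
width: 0.0492
finger_force: 31.9
```

Request:
arm_command(
  moves=[0, 0, 1, 0, 0, 0, 1, 0, 0, 0, 0, 0, 0, 1],
)

```text
time: 6.8
ee_pos: [0.5337, 0.3829, 0.0202]
ee_rot: [-3.141, 0.0, 1.544]
contact_force: [-0.3, 0.3, -1.8]
width: 0.0494
finger_force: 31.9
```

Request:
arm_command(
  moves=[0, 0, 1, 0, 0, 0, 1, 0, 0, 0, 0, 0, 0, 1],
)

```text
time: 7.05
ee_pos: [0.5338, 0.383, 0.0197]
ee_rot: [3.141, -0.0, 1.544]
contact_force: [-1.7, -1.6, 3.8]
width: 0.0493
finger_force: 32.4
```

Request:
arm_command(
  moves=[0, 0, 0, 0, 0, 0, 0.26, 0, 0, 0, 0, 0, 0, 0.26, 0, 0, 0, 0, 0, 0, 0.26, 0, 0, 0, 0, 0, 0, 0.26, 0, 0, -20, 0, 0, 0, 0.26, 0, 0, -50, 0, 0, 0, 0.26, 0, 0, -60, 0, 0, 0, 0.26, 0, 0, -60, 0, 0, 0, 0.26],
)

```text
time: 8.05
ee_pos: [0.5335, 0.3828, 0.2129]
ee_rot: [3.141, -0.001, 1.544]
contact_force: [0.7, 0.1, -0.8]
width: 0.0634
finger_force: 0.0
```

```bash
python3 -c "
from h import *
plan([(.5414,-.2735,.20,75,.75),(.5414,-.2735,.083,75,.75)])"
```

```text
13 rows
[-60, 2, 1, 0, 0, 1.2, 0.75, -60, 4, 1, 0, 0, 1.2, 0.75, -59, 5, 1, 0, 0, 1.2, 0.75, -59, 6, 1, 0, 0, 1.2, 0.75, -59, 7, 1, 0, 0, 1.2, 0.75, -59, 9, 1, 0, 0, 1.2, 0.75, -59, 10, 1, 0, 0, 1.3, 0.75, -59, 11, 1, 0, 0, 1.2, 0.75, -58, 12, 1, 0, 0, 1.3, 0.75, -58, 14, 2, 0, 0, 1.2, 0.75]
[-58, 14, 1, 0, -0.1, 1.3, 0.75, 0, 0, 59, 0, 0, 0, 0.75, 0, 0, 58, 0, 0, 0, 0.75]
```

Request:
arm_command(
  moves=[-60, 2, 1, 0, 0, 1.2, 0.75, -60, 4, 1, 0, 0, 1.2, 0.75, -59, 5, 1, 0, 0, 1.2, 0.75, -59, 6, 1, 0, 0, 1.2, 0.75, -59, 7, 1, 0, 0, 1.2, 0.75, -59, 9, 1, 0, 0, 1.2, 0.75, -59, 10, 1, 0, 0, 1.3, 0.75, -59, 11, 1, 0, 0, 1.2, 0.75, -58, 12, 1, 0, 0, 1.3, 0.75, -58, 14, 2, 0, 0, 1.2, 0.75],
)

```text
time: 9.3
ee_pos: [0.5413, -0.2155, 0.2002]
ee_rot: [3.14, 0.0, 1.33]
contact_force: [1.5, 0.7, 0.2]
width: 0.0216
finger_force: 0.0
```

Request:
arm_command(
  moves=[-58, 14, 1, 0, 0, 1.3, 0.75, 0, 0, 0, 0, 0, 0, 0.75, 0, 0, 0, 0, 0, 0, 0.75],
)

```text
time: 9.68
ee_pos: [0.5414, -0.2731, 0.1983]
ee_rot: [3.141, -0.0, 1.308]
contact_force: [-0.3, -0.1, 0.6]
width: 0.0212
finger_force: 0.0
```

```bash
python3 -c "
from h import *
s=manip.read_state();print(s['ee_pos'],np.degrees(s['ee_rot']),s['width'])
a=snap('top','t4.png');b=snap('side','s4.png')
cv2.imwrite('pics/c6.png',np.vstack([cv2.resize(a[150:300,60:270],None,fx=1.7,fy=1.7)[:250,:357],cv2.resize(b[220:370,170:384],(357,250))])[:,:,::-1])
plan([(.5414,-.2735,.083,75,.75)])"
```

```text
[ 0.5413726  -0.27309184  0.1983197 ] [ 1.79956713e+02 -2.42831732e-03  7.49451814e+01] 0.02116983858999966
2 rows
[-1, 0, 58, 0, 0, 0, 0.75, 0, 0, 57, 0, 0, 0, 0.75]
```

View pics/c6.png

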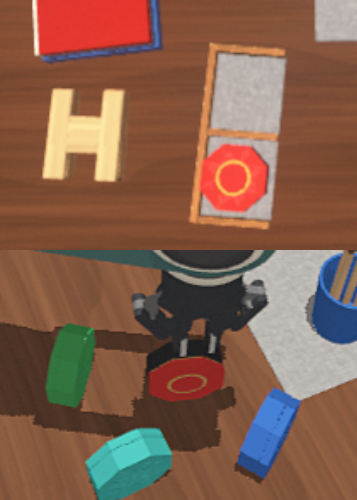

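The top crop shows the board square on the pile. The side crop shows the fingers on the lid side of the box, clear of the look-alikes. I descend and push.

Request:
arm_command(
  moves=[0, 0, 58, 0, 0, 0, 0.75, 0, 0, 57, 0, 0, 0, 0.75, 0, 0, 0, 0, 0, 0, 0.75, 8, 0, 0, 0, 0, 0, 0.75, 8, 0, 0, 0, 0, 0, 0.75, 6, 0, 0, 0, 0, 0, 0.75, 6, 0, 0, 0, 0, 0, 0.75, 6, 0, 0, 0, 0, 0, 0.75, 6, 0, 0, 0, 0, 0, 0.75],
)

```text
time: 10.9
ee_pos: [0.5519, -0.2342, 0.0823]
ee_rot: [-3.141, -0.0, 1.308]
contact_force: [0.2, -0.3, -0.1]
width: 0.0216
finger_force: 0.1
```

Request:
arm_command(
  moves=[6, 0, 0, 0, 0, 0, 0.75, 6, 0, 0, 0, 0, 0, 0.75, 6, 0, 0, 0, 0, 0, 0.75, 0, 0, 0, 0, 0, 0, 0.75, 0, 0, 0, 0, 0, 0, 0.75, 0, 0, 0, 0, 0, 0, 0.75, 0, 0, 0, 0, 0, 0, 0.75],
)

```text
time: 11.78
ee_pos: [0.5564, -0.2173, 0.0823]
ee_rot: [3.142, -0.0, 1.308]
contact_force: [0.3, -0.1, -0.5]
width: 0.0215
finger_force: 0.0
```

```bash
python3 -c "
from h import *
s=manip.read_state();print(s['ee_pos'])
b=snap('side','s5.png');a=snap('top','t5.png')
cv2.imwrite('pics/c7.png',np.vstack([cv2.resize(a[150:300,240:450],(630,300)),cv2.resize(b[170:330,150:374],(630,300))])[:,:,::-1])"
```

```text
[ 0.55643722 -0.21729308  0.08230105]
```

View pics/c7.png

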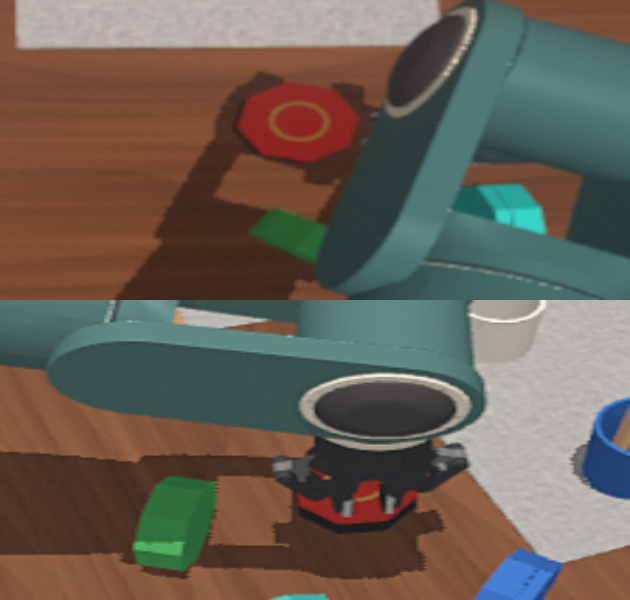

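The box lies flat, lid up, with its ring at about (339,210) in the top image. I measure it.

```bash
python3 -c "
from h import *
a=cv2.imread('pics/t5.png');h=cv2.cvtColor(a,cv2.COLOR_BGR2HSV)
m=((h[...,0]<8)|(h[...,0]>172))&(h[...,1]>190)&(h[...,2]>90);m[:, :310]=0;m[:,365:]=0
ys,xs=np.nonzero(m);print(len(xs),xs.min(),xs.max(),ys.min(),ys.max());u=((xs.min()+xs.max())/2,(ys.min()+ys.max())/2);c=px2w('top',u,.034);print(u,c,px2w('top',(339.3,210.5),.034))
t=np.array([.589,.160]);d=t-c[:2];L=np.hypot(*d);d/=L;print(np.degrees(np.arctan2(d[1],d[0])),L)
st=c[:2]-.078*d;print(st)
p=manip.read_state()['ee_pos']
plan([(*(p-[.012,.04,-.04]),86,.4),(*st,.11,86,.4),(*st,.020,86,.4)])"
```

```text
622 320 358 196 230
(np.float64(339.0), np.float64(213.0)) [ 0.5635221  -0.16543602  0.034     ] [ 0.56952301 -0.16643941  0.034     ]
85.52352979500311 0.32643181379231356
[ 0.55743423 -0.24319808]
5 rows
[-21, -1, -20, 0, 0, -5.5, 0.4, -21, -2, -20, 0, 0, -5.5, 0.4, 15, 12, 12, 0, 0, 0, 0.4, 0, 0, 45, 0, 0, 0, 0.4, 0, 0, 45, 0, 0, 0, 0.4]
```

```bash
python3 -c "
from h import *
st=(.565,-.246)
q=plan([(.553,-.257,.12,86,.4),(*st,.11,86,.4),(*st,.020,86,.4)])"
```

```text
5 rows
[-20, 3, -19, 0, 0, -5.5, 0.4, -20, 2, -19, 0, 0, -5.5, 0.4, 12, 11, 10, 0, 0, 0, 0.4, 0, 0, 45, 0, 0, 0, 0.4, 0, 0, 45, 0, 0, 0, 0.4]
```

Request:
arm_command(
  moves=[-20, 3, -19, 0, 0, -5.5, 0.4, -20, 2, -19, 0, 0, -5.5, 0.4, 12, 11, 10, 0, 0, 0, 0.4, 0, 0, 45, 0, 0, 0, 0.4, 0, 0, 45, 0, 0, 0, 0.4, 0, 0, 0, 0, 0, 0, 0.4],
)

```text
time: 12.62
ee_pos: [0.5628, -0.2445, 0.0163]
ee_rot: [-3.135, -0.003, 1.5]
contact_force: [0.1, -0.4, 1.1]
width: 0.0511
finger_force: 0.0
```

```bash
python3 -c "
from h import *
plan([(.571,-.14,.020,86,.4,6),(.578,-.02,.020,85,.4,7)])
"
```

```text
13 rows
[17, 0, -1, -0.1, 0, 0, 0.4, 18, 0, 0, -0.1, 0, 0, 0.4, 17, 0, -1, 0, 0, 0, 0.4, 18, 0, 0, -0.1, -0.1, 0, 0.4, 17, 0, -1, 0, 0, 0, 0.4, 18, 1, 0, -0.1, -0.1, -0.1, 0.4, 17, 0, 0, 0, 0, 0.1, 0.4, 17, 0, 0, 0, 0, 0.2, 0.4, 17, 0, 0, 0, 0, 0.1, 0.4, 17, -1, 0, 0, 0, 0.2, 0.4]
[17, 0, 0, 0, 0, 0.1, 0.4, 17, -1, 0, 0, 0, 0.2, 0.4, 18, 0, -1, 0, 0, 0.1, 0.4]
```

Request:
arm_command(
  moves=[14, 0, 0, 0, 0, 0, 0.4, 14, 0, 0, 0, 0, 0, 0.4, 15, 0, 0, 0, 0, 0, 0.4, 15, 0, 0, 0, 0, 0, 0.4, 15, 0, 0, 0, 0, 0, 0.4, 15, 0, 0, 0, 0, 0, 0.4, 15, 0, 0, 0, 0, 0, 0.4, 15, 0, 0, 0, 0, 0, 0.4, 15, 0, 0, 0, 0, 0, 0.4, 15, 0, 0, 0, 0, 0, 0.4],
)

```text
time: 13.88
ee_pos: [0.5758, -0.0979, 0.022]
ee_rot: [3.139, 0.001, 1.501]
contact_force: [0.2, -5.9, 5.1]
width: 0.0516
finger_force: 3.3
```

```bash
python3 -c "
from h import *
a=snap('side','s6.png');t=snap('top','t6.png')
s=manip.read_state();print(s['ee_pos'],np.degrees(s['ee_rot']),s['contact_force'])
cv2.imwrite('pics/c8.png',np.vstack([cv2.resize(t[150:300,160:370],(630,300)),cv2.resize(a[120:280,150:374],(630,300))])[:,:,::-1])
"
```

```text
[ 0.57549473 -0.09687388  0.02134531] [ 1.79911543e+02 -5.96552965e-03  8.60384616e+01] [0.71165304 0.68828034 0.71751817]
```

View pics/c8.png

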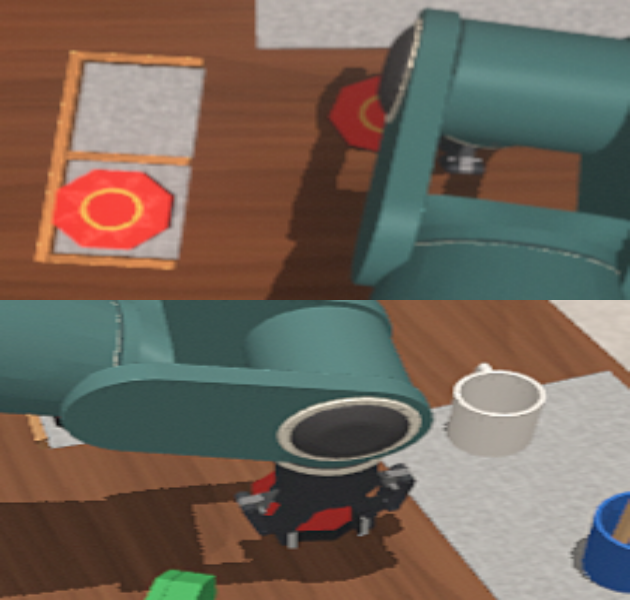

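The box moves squarely in the fingers' cradle, clear of everything. I estimate its centre from the visible lid edge.

Run:
```python
from h import *
from scipy.optimize import minimize
def fit(f,g,x0,lo):
    "fit octagon lid outline (z=.034) to visible red edge points left of column lo[1]"
    a=cv2.imread(f);h=cv2.cvtColor(a,cv2.COLOR_BGR2HSV)
    m=(((h[...,0]<9)|(h[...,0]>170))&(h[...,1]>170)&(h[...,2]>70)).astype(np.uint8);m[:,:lo[0]]=0;m[:,lo[1]:]=0;m[:lo[2]]=0;m[lo[3]:]=0
    ys=[];
    for r in range(*lo[2:]):
        c=np.nonzero(m[r])[0]
        if len(c)>1: ys.append((c.min()-.5,r))
    W=np.array([px2w(g,p,.034)[:2] for p in ys]);print(ys)
    return W
W=fit('pics/t6.png','top',None,(255,293,180,240));print(W.round(4).tolist())
```

```text
[(np.float64(283.5), 189), (np.float64(281.5), 190), (np.float64(280.5), 191), (np.float64(277.5), 192), (np.float64(275.5), 193), (np.float64(273.5), 194), (np.float64(273.5), 195), (np.float64(273.5), 196), (np.float64(272.5), 197), (np.float64(272.5), 198), (np.float64(272.5), 199), (np.float64(271.5), 200), (np.float64(271.5), 201), (np.float64(271.5), 202), (np.float64(270.5), 203), (np.float64(270.5), 204), (np.float64(270.5), 205), (np.float64(269.5), 206), (np.float64(269.5), 207), (np.float64(269.5), 208), (np.float64(269.5), 209), (np.float64(270.5), 210), (np.float64(270.5), 211), (np.float64(271.5), 212), (np.float64(271.5), 213), (np.float64(272.5), 214), (np.float64(272.5), 215), (np.float64(273.5), 216), (np.float64(273.5), 217), (np.float64(274.5), 218), (np.float64(274.5), 219), (np.float64(275.5), 220), (np.float64(275.5), 221), (np.float64(276.5), 222), (np.float64(279.5), 223), (np.float64(282.5), 224)]
[[0.6233, -0.0337], [0.6209, -0.0288], [0.6185, -0.0263], [0.6161, -0.019], [0.6137, -0.0141], [0.6113, -0.0092], [0.6089, -0.0092], [0.6065, -0.0091], [0.6041, -0.0067], [0.6016, -0.0066], [0.5992, -0.0066], [0.5968, -0.0041], [0.5944, -0.0041], [0.5919, -0.004], [0.5895, -0.0016], [0.5871, -0.0015], [0.5847, -0.0015], [0.5823, 0.001], [0.5799, 0.001], [0.5775, 0.001], [0.5751, 0.0011], [0.5727, -0.0013], [0.5703, -0.0012], [0.5678, -0.0036], [0.5654, -0.0035], [0.563, -0.0059], [0.5606, -0.0059], [0.5582, -0.0082], [0.5558, -0.0082], [0.5534, -0.0105], [0.551, -0.0105], [0.5486, -0.0128], [0.5462, -0.0128], [0.5438, -0.0151], [0.5413, -0.0222], [0.5388, -0.0293]]
```

The box centre is about (.578,-.047), well aligned with the bay. I keep pushing.

Request:
arm_command(
  moves=[14, 0, 0, 0, 0, 0, 0.4, 15, -1, 0, 0, 0, 0, 0.4, 15, 0, 0, 0, 0, 0, 0.4, 15, -1, 0, 0, 0, 0, 0.4, 15, 0, 0, 0, 0, 0, 0.4, 15, -1, 0, 0, 0, 0, 0.4, 15, 0, 0, 0, 0, 0, 0.4, 15, 0, 0, 0, 0, 0, 0.4, 0, 0, 0, 0, 0, 0, 0.4],
)

```text
time: 15.1
ee_pos: [0.5804, 0.0212, 0.0206]
ee_rot: [3.141, -0.0, 1.501]
contact_force: [-0.7, -0.2, 0.3]
width: 0.0509
finger_force: 0.0
```

Run:
```python
from h import *
t=snap('top','t7.png');s=manip.read_state();print(s['ee_pos'],s['contact_force'])
h=cv2.cvtColor(t[:,:,::-1].copy(),cv2.COLOR_BGR2HSV)
m=(((h[...,0]<9)|(h[...,0]>170))&(h[...,1]>170)&(h[...,2]>70)).astype(np.uint8)
n,l,st,c=cv2.connectedComponentsWithStats(m)
for i in range(1,n):
    if st[i,4]>30: print(st[i],c[i].round(1))
I=[i for i in range(1,n) if st[i,4]>100 and c[i][0]>190 and c[i][1]<235]
for i in I:
    for r in range(st[i,1],st[i,1]+st[i,3],3):
        q=np.nonzero(l[r]==i)[0]
        print(px2w('top',(q.min()-.5,r),.034)[:2].round(4),q.max())
```

```text
[0.58032181 0.02073731 0.02040228] [-0.08860007 -0.40599559 -0.27610709]
[  81  131   68   51 2883] [114.4 156.1]
[237 221  13   4  34] [241.6 222.1]
[177 235  39  39 858] [196.5 254.2]
[189 246  16  17 214] [196.6 254.2]
[ 39 320  11  36 181] [ 43.6 339.4]
```

Run:
```python
from h import *
for p in [(237,221),(243,224.5),(250,221)]: print(px2w('top',p,.034)[:2].round(4))
a=snap('side','s7.png')
h=cv2.cvtColor(a[:,:,::-1].copy(),cv2.COLOR_BGR2HSV)
m=(((h[...,0]<9)|(h[...,0]>170))&(h[...,1]>170)&(h[...,2]>60)).astype(np.uint8)
n,l,st,c=cv2.connectedComponentsWithStats(m)
for i in range(1,n):
    if st[i,4]>30: print(st[i],c[i].round(1),px2w('side',c[i],.034)[:2].round(3))
```

```text
[0.5473 0.0791]
[0.5388 0.0649]
[0.5469 0.0481]
[234  70  39  36 221] [258.2  87. ] [0.759 0.389]
[165 159  39  28 531] [183.8 173.9] [0.465 0.156]
[177 163  15  12 144] [184.  168.6] [0.471 0.172]
[238 190  19  13 159] [247.9 196.2] [0.586 0.032]
```

Request:
arm_command(
  moves=[10, 0, 0, 0, 0, 0, 0.4, 10, 0, 0, 0, 0, 0, 0.4, 10, 0, 0, 0, 0, 0, 0.4, 10, 0, 0, 0, 0, 0, 0.4, 10, 0, 0, 0, 0, 0, 0.4, 10, 0, 0, 0, 0, 0, 0.4, 8, 0, 0, 0, 0, 0, 0.4, 8, 0, 0, 0, 0, 0, 0.4, 0, 0, 0, 0, 0, 0, 0.4],
)

```text
time: 16.32
ee_pos: [0.5858, 0.0969, 0.0203]
ee_rot: [3.142, -0.0, 1.501]
contact_force: [-0.2, 0.2, -0.1]
width: 0.0515
finger_force: 0.0
```

Request:
arm_command(
  moves=[4, 0, 0, 0, 0, 0, 0.4, 4, 0, 0, 0, 0, 0, 0.4, 0, 0, 0, 0, 0, 0, 0.4],
)

```text
time: 16.7
ee_pos: [0.5864, 0.1045, 0.0203]
ee_rot: [3.142, -0.0, 1.501]
contact_force: [0.9, -0.1, -0.1]
width: 0.051
finger_force: 0.1
```

Request:
arm_command(
  moves=[4, 0, 0, 0, 0, 0, 0.4, 0, 0, 0, 0, 0, 0, 0.4],
)

```text
time: 16.95
ee_pos: [0.5867, 0.1085, 0.0203]
ee_rot: [3.142, -0.0, 1.501]
contact_force: [-0.0, -1.1, -0.1]
width: 0.0513
finger_force: 0.2
```

Request:
arm_command(
  moves=[2, 0, 0, 0, 0, 0, 0.4, 2, 0, 0, 0, 0, 0, 0.4],
)

```text
time: 17.2
ee_pos: [0.587, 0.1119, 0.0203]
ee_rot: [3.141, 0.001, 1.5]
contact_force: [0.9, -13.9, 1.8]
width: 0.051
finger_force: 6.9
```

Request:
arm_command(
  moves=[2, 0, 0, 0, 0, 0, 0.4, 0, 0, 0, 0, 0, 0, 0.4],
)

```text
time: 17.45
ee_pos: [0.5874, 0.1123, 0.0204]
ee_rot: [3.141, 0.004, 1.5]
contact_force: [2.1, -19.6, 1.7]
width: 0.0517
finger_force: 10.7
```

The force jumps to 20 N with no advance, so the box has met the wall. I back off and clear the view.

Request:
arm_command(
  moves=[-6, 0, 0, 0, 0, 0, 0.4, -25, 0, 0, 0, 0, 0, 0.4, -40, 0, -10, 0, 0, 0, 0.4, 0, 0, -60, 0, 0, 0, 0.4, -20, 0, -55, 0, 0, 0, 0.4, -60, 0, -30, 0, 0, 0, 0.4, -60, 0, 0, 0, 0, 0, 0.4, -60, 0, 0, 0, 0, 0, 0.4, -60, 0, 0, 0, 0, 0, 0.4, 0, 0, 0, 0, 0, 0, 0.4],
)

```text
time: 18.7
ee_pos: [0.5635, -0.215, 0.173]
ee_rot: [-3.141, -0.0, 1.497]
contact_force: [-0.0, 0.7, -0.0]
width: 0.0513
finger_force: 0.0
```

Run:
```python
from h import *
t=snap('top','t8.png');s=manip.read_state();print(s['ee_pos'],s['contact_force'],s['time'])
h=cv2.cvtColor(t[:,:,::-1].copy(),cv2.COLOR_BGR2HSV)
m=(((h[...,0]<9)|(h[...,0]>170))&(h[...,1]>170)&(h[...,2]>70)).astype(np.uint8)
n,l,st,c=cv2.connectedComponentsWithStats(m)
B=np.array([.589,.160]);ax=np.array([np.cos(np.radians(85)),np.sin(np.radians(85))])
for i in range(1,n):
    if st[i,4]>100:
        w=px2w('top',c[i],.034)[:2];print(st[i],c[i].round(1),w.round(4),'tray x',((w-B)@ax+.003).round(4),'d',np.hypot(*(w-B)).round(4))
# board: pale wood mask near the pile
x0,y0,x1,y1=75,190,145,265
m=((h[...,0]>12)&(h[...,0]<28)&(h[...,2]>170)).astype(np.uint8)[y0:y1,x0:x1]
pts=np.argwhere(m)[:,::-1]+[x0,y0]
(cx,cy),wh,an=cv2.minAreaRect(pts.astype(np.float32));bp=cv2.boxPoints(((cx,cy),wh,an))
print('board',px2w('top',(cx,cy),.032)[:2].round(4),[px2w('top',p,.032)[:2].round(3).tolist() for p in bp])
```

```text
[ 0.56375762 -0.21321235  0.17305216] [ 0.00471004 -0.17151917 -0.61818229] 18.75
[  81  131   68   51 2883] [114.3 156.2] [0.7093 0.3788] tray x 0.2314 d 0.2497
[183 184  41  39 820] [203.1 202.9] [0.5916 0.1604] tray x 0.0037 d 0.0026
[195 195  17  16 202] [202.9 202.5] [0.5926 0.1608] tray x 0.0042 d 0.0037
[177 235  41  39 867] [197.  254.1] [0.4707 0.1735] tray x 0.0061 d 0.1191
[189 246  16  17 213] [196.6 254.2] [0.4704 0.1743] tray x 0.0069 d 0.1195
[ 40 327  10  29 135] [ 44.  342.9] [0.2773 0.5162] tray x 0.3307 d 0.4733
board [0.5331 0.3847] [[0.473, 0.438], [0.604, 0.436], [0.595, 0.33], [0.464, 0.335]]
```

All targets are met: the box is 3 mm from the bay point, the sample has not moved, and the board is on the pile. I hand in.

```bash
python3 -c "
from rig import order
print(order.close_job())"
```

```text
the job is handed in; nothing more can be done
None
```

The job is handed in: by the last camera check the board was on the pile within about 2 mm, the box lay lid up against the back wall within 4 mm of the bay point, and the sample box had not moved; the verdict itself was not shown.

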